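# Set the day wheel by clicks

## Robot

A 6-joint arm with a two-finger parallel gripper is mounted at the origin on a cart in front of the work surface, level with it; the furniture and walls round the work are solid. World frame = base frame: x ahead of the robot, y to its left, z up, the work surface at z = 0. Lengths are in m, angles in degrees, forces in N, time in s.
With the tool pointing down it reaches from about 0.3 to 0.75 m from the base axis. Payload 8.5 kg.
Tool frame: the origin (TCP) lies midway between the tips of the shut fingers; the grasp point (between the pads) lies 19 mm behind it; z points along the fingers, y is the direction in which the jaws open and shut (so a half turn about z gives the same grasp; the last joint's range is limited). The gripper opens to 88 mm and grips with 3 to 60 N. Pads are 18 mm wide; open, the fingers measure 123 mm over their backs; the gripper's body (75 mm by 187 mm) begins 45 mm behind the grasp point.
Start: joints at [-85.846, 21.807, 74.336, -0, 83.858, -12.336], TCP at [0.156, -0.527, 0.239] pointing down, gripper open.
Joint ranges: [-178.18, 178.18], [-50.72, 133.34], [12.68, 142.11], [-81.47, 261.47], [9.98, 163.14], [-165.26, 165.26]. Speed limits (degrees/s): [136.94, 136.94, 180, 180, 180, 180].

## Interface

Orientations are given as a 3x3 rotation matrix whose columns are the frame's x, y, z axes.
In Python, from rig import env gives the robot as it stands. The module is installed in compiled form; this text tells all that it offers.
- The arm moves only by the tool arm_command, never from a script. Its argument "deltas" is a list that holds one entry, the list of rows, each a list of 5 numbers: the shift along the tool's x, y, z in units of 50 mm (1.0 is 50 mm), then the turn about the tool's z in units of 5 degrees (1.0 is 5 degrees), then the closure, from -1 (fully open) to 1 (shut). In form: [[[tx, ty, tz, yaw, gripper], ...]]. A call has 1 to 8 rows; each row is the pose to reach, as a shift and turn from the pose commanded when the call began, along the tool's axes at that moment; what a row does not reach only later rows make up. A row lasts 1/10 s, in which the tool goes at most 50 mm and 8.59 degrees, less where a joint would pass 70% of its speed; a pose out of reach is approached as far as the arm can. A call with a gripper value outside its range is refused whole. The fingers move at their own pace and stop on an object; "grip_force" is the grip in N (left out, the last holds). Time passes only in rows, so rows that repeat a pose let the fingers close. It gives the time, the measured TCP pose, the force and the opening at its end, in the units of the state.
- env.get_obs(): the state, without advancing time (a new reading comes with each control period).
- env.capture(name): name is "scene" or "top"; returns a dict with "frame" (480x640x3 uint8, red, green, blue), "fx", "fy", "cx", "cy" (pixels), "R" (3x3) and "t" (3): a world point X has camera coordinates R X + t. Camera axes: x right, y down, z forward; pixel columns grow to the right and rows downward; lengths in m; the calibration is good to about 2 mm. A picture is of the moment at which its call begins. There is no depth.
- env.close_job(): hands the job in, once; it reports no verdict.
The state is a dict: "time_s": time; "q": joint angles; "qvel": joint speeds; "effort": joint torques, N m; "tool_pos": TCP position; "orientation": TCP orientation; "wrist_force": force on the tool from outside, world axes, zero at the start; "torque": the same for the moment, N m; "opening": finger opening in m.
Only numpy, scipy, OpenCV 4.12 (cv2) and the standard library are available. Lean on these libraries where they do the work, as an engineer would, in place of code of your own. Each camera call takes 0.05 s, during which the arm holds its last target.

## Task

On the grey day-setter block lies a large seven-armed thumbwheel; flick its edge round clockwise (seen from above) with a fingertip, click by click, until the one arm that carries the upright stud stands at the arrow fixed behind that wheel, and stop on that click without running past it. Do it gently: do not lift or shove the block, leave the small wheel beside it on its click, leave the things around alone, and end with the hand clear.

Things in the scene. Friction and masses are not known exactly. Their poses are not given: they have to be found in the camera images.
- day_setter: loose grey metal block, 140 (x) x 240 (y) x 28 mm tall, about 1 kg, on rubber feet, with two flat black star-shaped thumbwheels on upright axles: the large one on its left (+y), the small one on its right. Origin: centre of its underside; at yaw 0 its x points away from the robot.
- day_wheel_hub (a point): centre of the large wheel, on its axle, 40 mm above the worktop. It lies flat, 32 to 48 mm above the worktop (4 mm over the block): a disc of radius 32 mm with 7 equally spaced arms 10 mm wide, round ends 55 mm from the axle. A fingertip up to 25 mm wide goes down between two arms outside radius 45 mm. The point's x axis turns with the arm that has the stud.
- day_wheel_stud (a point): top of the upright steel stud (10 mm thick, 9 mm tall) on one arm of the large wheel, 46 mm from the axle and 57 mm above the worktop.
- day_wheel (a joint): angle of the large wheel, rad, growing clockwise from above; 0: stud at the arrow. Rests (clicks) every 2 pi/7 = 0.898; starts 2 to 4 clicks short (settled within the first second), near -1.80, -2.69 or -3.59. At every rest a gap faces the block's near (-x) side. A click resists with 2 N at an arm's tip; pushed past half it snaps on to the next rest; let go before, it springs back.
- day_arrow (a point): tip of the small fixed steel arrow on the block's top, on its far (+x) side, 59 mm from the large wheel's axle and 4 mm proud of the block; it points to the axle.
- week_wheel (a joint): angle of the small wheel (5 arms, 34 mm from axle to tips, same thickness and height, its axle 125 mm to the right of the large wheel's), rad; starts at 0, its stud at its own arrow, on a click of 0.63 rad; must stay on it.
- label_roll_a: loose white label roll, 61 mm across, 40 mm tall, origin under its centre, behind the block: bystander.
- label_roll_b: loose cream label roll, 61 mm across, 40 mm tall, origin under its centre, behind the block: bystander.
- small_tin: loose tin, 75 mm across, 58 mm tall, origin under its centre, behind the block: bystander.
- marker: loose marker pen, 135 mm long, 17 mm thick, lying right of the block: bystander.
- order_pad: loose pad, 148 x 109 x 14 mm, left of the block near the worktop's front: bystander.
- timer: loose wind-up timer, 58 mm across, 46 mm tall, far right: bystander.
- spice_jar: loose spice jar, 44 mm across, 96 mm tall, far right: bystander.

How it is judged:
By the outcome, as a careful person would: the job done as asked, in the order asked, and still so for the second after the job is handed in, with the robot touching nothing.
It also fails if it takes over 64 s, if anything falls off the work surface, if the arm or the gripper's body presses on something with over 40 N, if the wrist force passes 120 N, or if a joint passes its speed limit or range.

## Working session

There is one attempt and no reset: what is moved stays moved. The work goes in short steps, Python scripts to look and compute and a tool call to move; the robot and the scene stay as the last step left them, time stands still between calls to the robot, and variables do not carry over. Pictures are saved under pics/ and viewed, and the job is handed in when it is done.

Besides the shell and the picture viewer there is one more tool, called after "Call:" as name(argument=value, ...), one argument or row to a line, values as JSON. arm_command: Moves the arm, as the interface text tells. Its arguments: {"type":"object","properties":{"deltas":{"type":"array","items":{"type":"array","items":{"type":"array","items":{"type":"number"}}}},"grip_force":{"type":"number"}},"required":["deltas"]}

```bash
mkdir -p pics; cat > h.py <<'E'
import numpy as np,cv2
from rig import env
def cap(n,f):
    c=env.capture(n); cv2.imwrite('pics/'+f,c['frame'][:,:,::-1]); np.savez('pics/'+n,**{k:c[k] for k in c}); return c
def ray(c,u,v,z):
    R=np.array(c['R']);t=np.array(c['t']);d=R.T@np.array([(u-c['cx'])/c['fx'],(v-c['cy'])/c['fy'],1]);o=-R.T@t
    return o+d*(z-o[2])/d[2]
def proj(c,X):
    p=np.array(c['R'])@np.array(X)+np.array(c['t']); return c['fx']*p[0]/p[2]+c['cx'],c['fy']*p[1]/p[2]+c['cy']
E
python3 - <<'E'
from h import *
for n in('scene','top'):
    c=cap(n,n+'0.png'); print(n,-np.array(c['R']).T@c['t'],c['fx'])
o=env.get_obs();print(o['time_s'],o['tool_pos'],np.round(o['orientation'],3),o['opening'])
E
```

```text
scene [-0.20871518  0.85694769  0.64682371] 470.22478980878697
top [ 0.3232996  -0.11455036  1.2183427 ] 497.26674324373533
0.1 [ 0.15610068 -0.52713591  0.23823731] [[ 0.959  0.284 -0.   ]
 [ 0.284 -0.959  0.001]
 [ 0.    -0.001 -1.   ]] 0.0877515048323758
```

View pics/scene0.png

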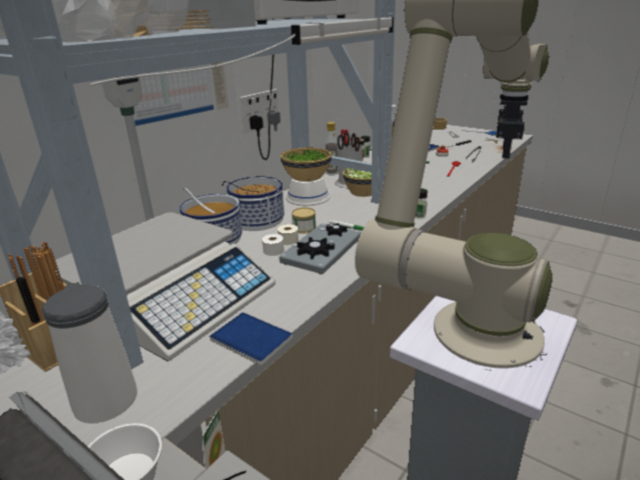

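View pics/top0.png

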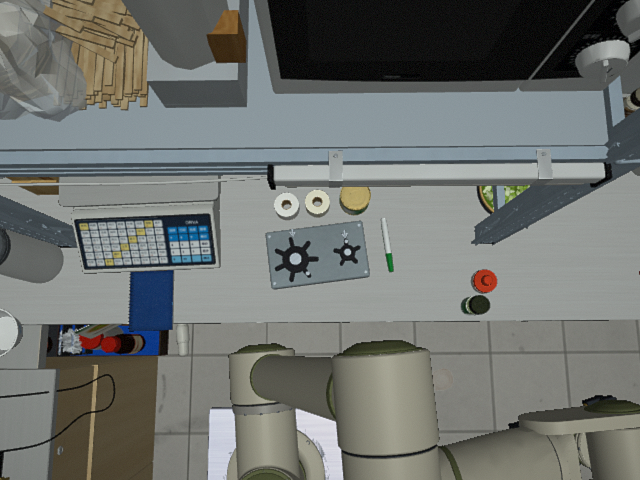

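```bash
python3 - <<'E'
from h import *
c=np.load('pics/top.npz');f=c['frame'][180:300,255:400,::-1];cv2.imwrite('pics/topc.png',cv2.resize(f,None,fx=5,fy=5,interpolation=2))
c=np.load('pics/scene.npz');f=c['frame'][195:275,255:375,::-1];cv2.imwrite('pics/scc.png',cv2.resize(f,None,fx=6,fy=6,interpolation=2))
E
```

```text
(no output)
```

View pics/topc.png

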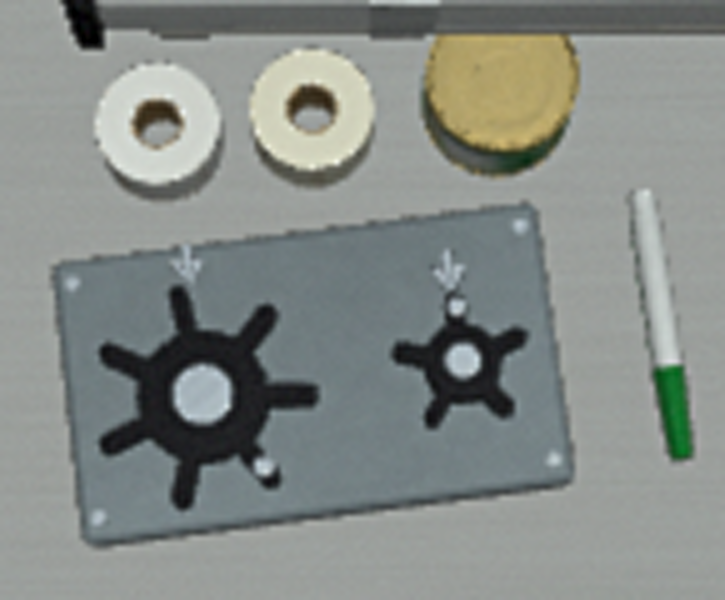

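View pics/scc.png

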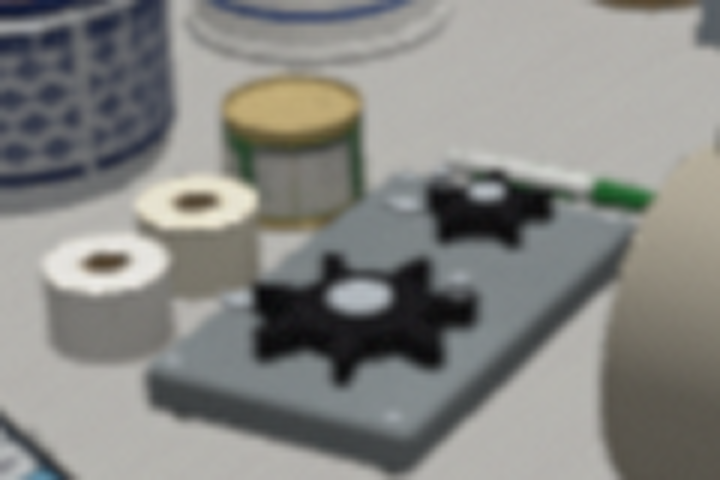

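```bash
python3 - <<'E'
from h import *
c=np.load('pics/top.npz')
P=lambda x,y,z:ray(c,255+(x+.5)/5-.5,180+(y+.5)/5-.5,z)
hub=P(203,393,.048); print('hub',hub)
s=P(263,466,.057);a=P(188,280,.032)
pol=lambda p:(np.round(p,4),np.hypot(*(p-hub)[:2]),np.degrees(np.arctan2((p-hub)[1],(p-hub)[0])))
print('stud',pol(s));print('arrow',pol(a))
for x,y in((180,290),(108,350),(105,446),(183,503),(317,395),(272,310)):print(pol(P(x,y,.048)))
w=P(463,361,.048);print('week',w,np.hypot(*(w-hub)[:2]),np.degrees(np.arctan2((hub-w)[1],(hub-w)[0]))-90)
for x,y in((55,265),(533,205),(575,480),(92,543)):print(P(x,y,.028))
for x,y in ((158,124),(312,110),(500,80)):print(P(x,y,.04 if x<400 else .058))
d=np.load('pics/scene.npz');print(ray(d,255+360/6-.4,195+297/6-.4,.048))
E
```

```text
hub [ 0.49858087 -0.0474349   0.048     ]
stud (array([ 0.4623, -0.0762,  0.057 ]), np.float64(0.04628683669807735), np.float64(-141.58025914930857))
arrow (array([ 0.5566, -0.0392,  0.032 ]), np.float64(0.05858777610890149), np.float64(8.12458239640734))
(array([ 0.5486, -0.0363,  0.048 ]), np.float64(0.05121779416179022), np.float64(12.502806558187181))
(array([ 0.5197, -0.002 ,  0.048 ]), np.float64(0.05007243855459688), np.float64(65.03899331762518))
(array([ 0.4735, -0.001 ,  0.048 ]), np.float64(0.05278605820447055), np.float64(118.31198647387698))
(array([ 0.4461, -0.038 ,  0.048 ]), np.float64(0.053302742945712966), np.float64(169.85493089774286))
(array([ 0.4972, -0.1017,  0.048 ]), np.float64(0.05427574543761435), np.float64(-91.48864106727964))
(array([ 0.5385, -0.0804,  0.048 ]), np.float64(0.051755951143892184), np.float64(-39.587641090103524))
week [ 0.51298076 -0.17140382  0.048     ] 0.12480244405904402 6.6256300872331195
[0.56538328 0.0261006  0.028     ]
[ 0.59336602 -0.20790554  0.028     ]
[ 0.45779759 -0.22529554  0.028     ]
[0.42931581 0.00685104 0.028     ]
[ 0.63269994 -0.0248445   0.04      ]
[ 0.63907561 -0.10005602  0.04      ]
[ 0.64834233 -0.1909373   0.058     ]
[ 0.49968007 -0.05142624  0.048     ]
```

Call:
arm_command(
  deltas=[
    [[0.7,-0.6,0,-1.4,1],[1.4,-1.2,0,-2.8,1],[2.1,-1.9,0,-4.2,1],[2.8,-2.6,0,-5.6,1],[3.5,-3.2,0,-7,1],[4.2,-3.8,0,-8.4,1],[4.9,-4.5,0,-9.8,1],[5.6,-5.1,0,-11.2,1]],
  ],
  grip_force=20,
)

```text
time_s: 0.9
tool_pos: [0.3525, -0.2012, 0.2387]
orientation: [[0.296, 0.955, -0.0], [0.955, -0.296, 0.0], [0.0, -0.0, -1.0]]
wrist_force: [-0.4, -0.5, -0.3]
opening: 0.0264
```

Call:
arm_command(
  deltas=[
    [[0.6,0.15,0,-1,1],[1.2,0.3,0,-2,1],[1.8,0.45,0.4,-3,1],[2.4,0.6,0.9,-4,1],[3.0,0.7,1.5,-4.9,1],[3.32,0.75,2.1,-4.9,1],[3.32,0.75,2.6,-4.9,1],[3.32,0.75,2.6,-4.9,1]],
  ],
)

```text
time_s: 1.7
tool_pos: [0.4365, -0.0554, 0.1064]
orientation: [[-0.123, 0.992, -0.006], [0.992, 0.123, 0.002], [0.003, -0.005, -1.0]]
wrist_force: [0.0, -1.1, 0.3]
opening: 0.0002
```

```bash
python3 - <<'E'
from h import *
c=cap('scene','s1.png');cv2.imwrite('pics/s1c.png',cv2.resize(c['frame'][170:275,245:375,::-1],None,fx=6,fy=6,interpolation=2)[:600])
c=cap('top','t1.png');cv2.imwrite('pics/t1c.png',cv2.resize(c['frame'][190:310,255:400,::-1],None,fx=5,fy=5,interpolation=2))
o=env.get_obs();print(o['time_s'],o['tool_pos'],np.round(o['orientation'],3),o['opening'],o['wrist_force'],o['q'])
E
```

```text
1.8 [ 0.43804762 -0.05655846  0.10917504] [[-0.122  0.993 -0.   ]
 [ 0.993  0.122  0.   ]
 [ 0.    -0.    -1.   ]] 0.0005888725369255653 [0.92007299 0.06002901 1.5514743 ] [-2.27840500e+01  2.01500605e+01  1.02284000e+02 -2.00897962e-03
  5.75858435e+01 -2.97626620e+01]
```

View pics/s1c.png

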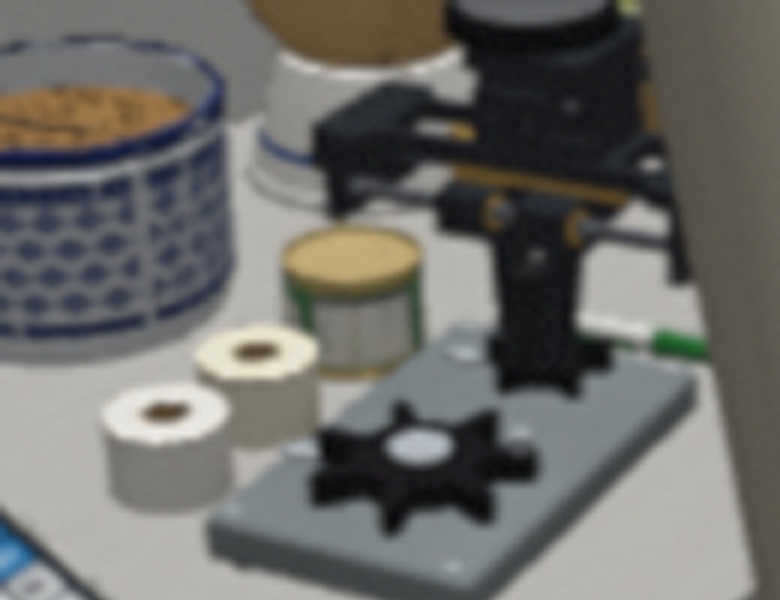

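View pics/t1c.png

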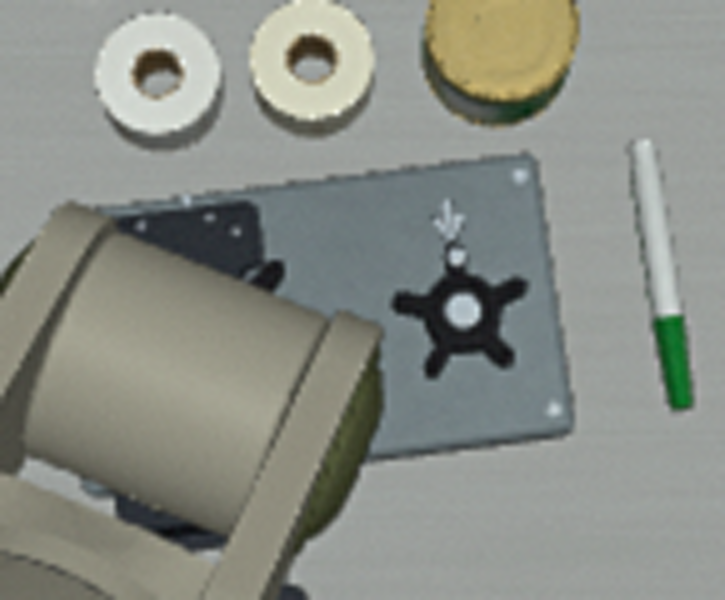

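```bash
python3 - <<'E'
from h import *
c=np.load('pics/scene.npz')
for nm,im,c,hub in(('a',None,np.load('pics/scene.npz'),(.4995,-.050)),):
  f=cv2.resize(c['frame'][220:275,285:350,::-1],None,fx=11,fy=11,interpolation=2)
  for y,col in((7,(0,255,0)),(13,(0,0,255))):
    for k in range(7):
      a=np.radians(y+k*360/7)
      for r in(.03,.04,.055):
        u,v=proj(c,(hub[0]+r*np.cos(a),hub[1]+r*np.sin(a),.048));cv2.circle(f,(int((u-285+.5)*11),int((v-220+.5)*11)),3,col,-1)
  cv2.imwrite('pics/ov.png',f)
E
```

```text
(no output)
```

View pics/ov.png

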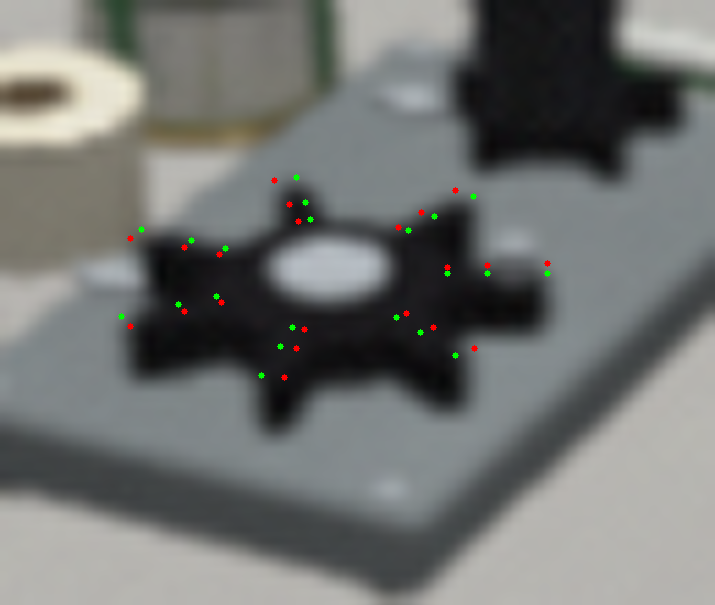

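Call:
arm_command(
  deltas=[
    [[0,0,0.3,0.2,1],[0,0,0.6,0.2,1],[0,0,0.9,0.2,1],[0,0,1.1,0.2,1],[0,0,1.2,0.2,1],[0,0,1.2,0.2,1]],
  ],
)

```text
time_s: 2.4
tool_pos: [0.4381, -0.0566, 0.049]
orientation: [[-0.104, 0.995, 0.0], [0.995, 0.104, -0.0], [-0.0, 0.0, -1.0]]
wrist_force: [1.0, -0.5, -0.1]
opening: 0.0004
```

```bash
cat > look.py <<'E'
from h import *
import sys
c=cap('scene','s_%s.png'%sys.argv[1]);cv2.imwrite('pics/c_%s.png'%sys.argv[1],cv2.resize(c['frame'][210:275,275:355,::-1],None,fx=9,fy=9,interpolation=2))
o=env.get_obs();print(o['time_s'],np.round(o['tool_pos'],4),np.round(o['wrist_force'],2))
E
python3 look.py a
```

```text
2.45 [ 0.4382 -0.0566  0.0492] [-0.46 -0.15 -0.19]
```

View pics/c_a.png

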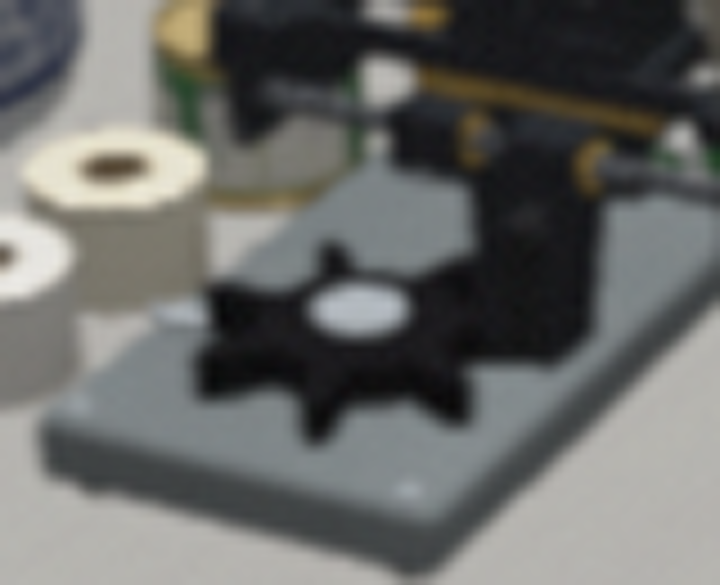

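Call:
arm_command(
  deltas=[
    [[0,0,0.06,0,1],[0,0,0.12,0,1],[0,0,0.18,0,1],[0,0,0.24,0,1],[0,0,0.24,0,1]],
  ],
)

```text
time_s: 2.95
tool_pos: [0.4378, -0.0563, 0.0364]
orientation: [[-0.104, 0.995, -0.001], [0.995, 0.104, 0.0], [0.0, -0.001, -1.0]]
wrist_force: [0.3, 0.0, 0.4]
opening: 0.0006
```

```bash
python3 look.py b
```

```text
3.0 [ 0.4378 -0.0563  0.0366] [0.01 0.42 0.37]
```

View pics/c_b.png

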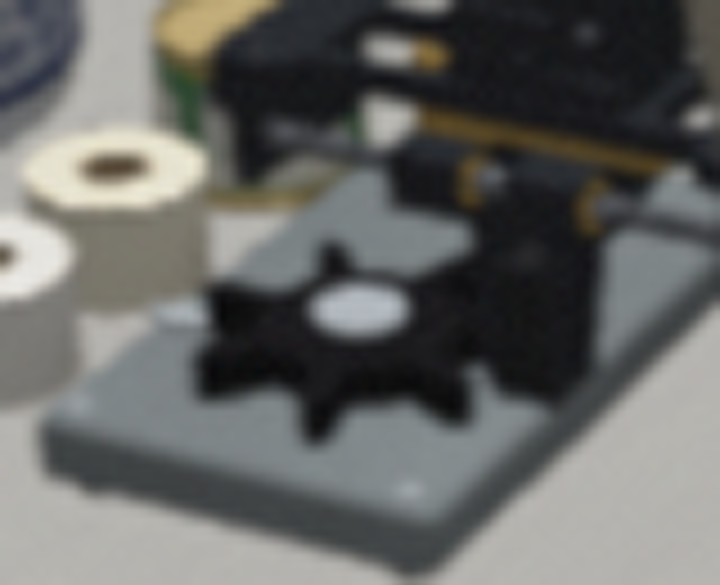

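```bash
python3 - <<'E'
import numpy as np
hub=np.array([.4988,-.048]);p=np.array([.4378,-.0563]);R=np.array([[-.104,.995],[.995,.104]])
for th in range(0,55,3):
    a=-np.radians(th);M=np.array([[np.cos(a),-np.sin(a)],[np.sin(a),np.cos(a)]])
    d=hub+M@(p-hub)-p; print(th,np.round(R.T@d/.05,3),th/5)
E
```

```text
0 [0. 0.] 0.0
3 [ 0.064 -0.   ] 0.6
6 [0.129 0.003] 1.2
9 [0.193 0.009] 1.8
12 [0.257 0.019] 2.4
15 [0.32  0.032] 3.0
18 [0.382 0.048] 3.6
21 [0.444 0.068] 4.2
24 [0.504 0.091] 4.8
27 [0.563 0.117] 5.4
30 [0.621 0.146] 6.0
33 [0.677 0.178] 6.6
36 [0.731 0.213] 7.2
39 [0.783 0.25 ] 7.8
42 [0.834 0.291] 8.4
45 [0.882 0.334] 9.0
48 [0.928 0.379] 9.6
51 [0.971 0.427] 10.2
54 [1.012 0.477] 10.8
```

Call:
arm_command(
  deltas=[
    [[0.064,0,0,0.6,1],[0.129,0.003,0,1.2,1],[0.193,0.009,0,1.8,1],[0.257,0.019,0,2.4,1],[0.32,0.032,0,3.0,1],[0.382,0.048,0,3.6,1],[0.444,0.068,0,4.2,1],[0.504,0.091,0,4.8,1]],
  ],
)

```text
time_s: 3.8
tool_pos: [0.4397, -0.0309, 0.0368]
orientation: [[0.311, 0.95, -0.0], [0.95, -0.311, -0.0], [-0.0, -0.0, -1.0]]
wrist_force: [-1.5, -2.3, 0.2]
opening: 0.0003
```

```bash
python3 look.py c
```

```text
3.85 [ 0.4398 -0.0305  0.0368] [-0.27 -0.32  0.97]
```

View pics/c_c.png

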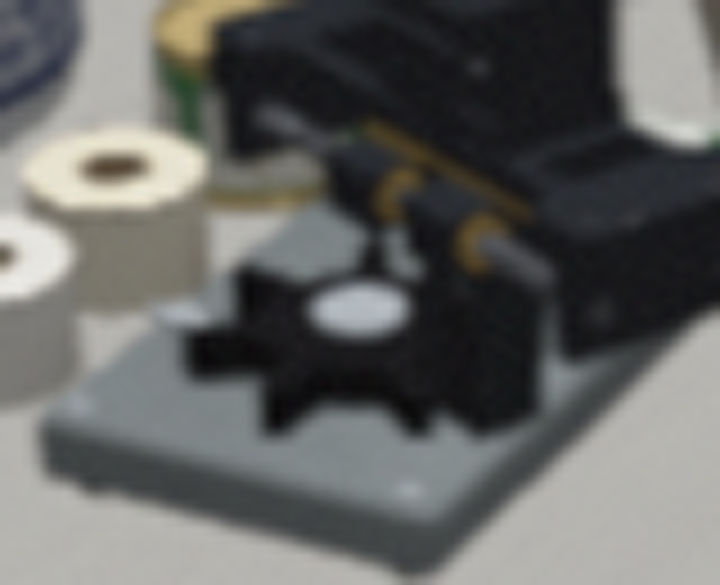

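Call:
arm_command(
  deltas=[
    [[0.064,0,0,0.6,1],[0.129,0.003,0,1.2,1],[0.193,0.009,0,1.8,1],[0.257,0.019,0,2.4,1],[0.32,0.032,0,3.0,1],[0.382,0.048,0,3.6,1],[0.444,0.068,0,4.2,1],[0.504,0.091,0,4.8,1]],
  ],
)

```text
time_s: 4.65
tool_pos: [0.4519, -0.0082, 0.0368]
orientation: [[0.67, 0.742, -0.0], [0.742, -0.67, 0.0], [-0.0, -0.0, -1.0]]
wrist_force: [-0.9, -0.2, -0.1]
opening: 0.0009
```

```bash
python3 look.py d
```

```text
4.7 [ 0.4522 -0.0079  0.0368] [-1.06 -0.39  0.73]
```

View pics/c_d.png

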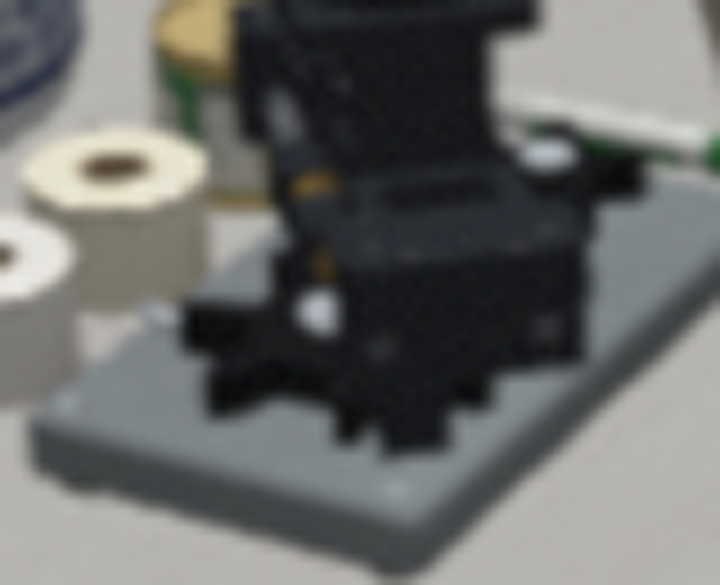

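Call:
arm_command(
  deltas=[
    [[0,0,0,0,1],[0,0,0,0,1],[0,0,0,0,1],[0,0,0,0,1]],
  ],
)

```text
time_s: 5.1
tool_pos: [0.4519, -0.0083, 0.0368]
orientation: [[0.669, 0.743, 0.0], [0.743, -0.669, 0.0], [0.0, 0.0, -1.0]]
wrist_force: [1.2, 0.7, 0.3]
opening: 0.0006
```

```bash
python3 look.py e; python3 - <<'E'
from h import *
a=cv2.imread('pics/s_b.png');
for n in 'cde':
  b=cv2.imread('pics/s_%s.png'%n)
  for nm,(x,y,w,h) in dict(leftcorner=(274,250,14,14),bottom=(312,258,20,18),roll=(262,225,20,28)).items():
    t=cv2.resize(a[y:y+h,x:x+w],None,fx=8,fy=8,interpolation=2);s=cv2.resize(b[y-4:y+h+4,x-4:x+w+4],None,fx=8,fy=8,interpolation=2)
    r=cv2.matchTemplate(s,t,cv2.TM_CCOEFF_NORMED);_,m,_,l=cv2.minMaxLoc(r);print(n,nm,(l[0]-32)/8,(l[1]-32)/8,round(m,3))
E
```

```text
5.15 [ 0.4519 -0.0083  0.0368] [-0.35  0.03 -1.7 ]
c leftcorner 0.0 0.0 0.999
c bottom -0.125 0.25 0.979
c roll 0.0 0.0 0.999
d leftcorner -1.0 0.0 0.985
d bottom -1.75 0.75 0.867
d roll 0.0 0.0 0.999
e leftcorner -1.0 0.0 0.985
e bottom -1.75 0.75 0.878
e roll 0.0 0.0 0.999
```

View pics/c_e.png

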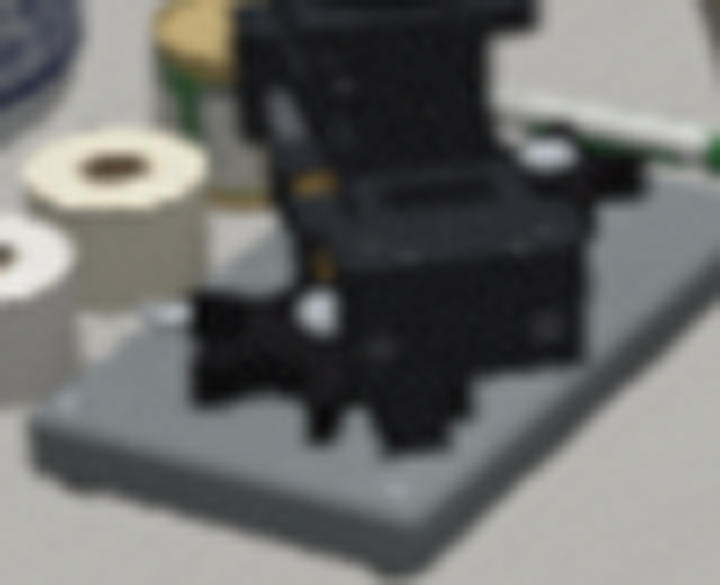

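Call:
arm_command(
  deltas=[
    [[0,0,-0.3,0,1],[0,0,-0.8,0,1],[0,0,-1.4,0,1],[-0.5,0.3,-2.0,-1.2,1],[-1.2,0.75,-2.5,-2.6,1],[-2,1.25,-2.5,-4,1],[-2.8,1.75,-2.5,-5.4,1],[-3.6,2.25,-2.5,-6.8,1]],
  ],
)

```text
time_s: 5.95
tool_pos: [0.4144, -0.2188, 0.1621]
orientation: [[0.134, 0.991, 0.001], [0.991, -0.134, -0.0], [-0.0, 0.001, -1.0]]
wrist_force: [0.0, 1.2, 0.3]
opening: 0.0005
```

Call:
arm_command(
  deltas=[
    [[-0.5,0.7,0,-1.2,1],[-1,1.4,0,-2.4,1],[-1,1.4,0,-2.8,1],[-1,1.4,0,-2.8,1]],
  ],
)

```text
time_s: 6.35
tool_pos: [0.4775, -0.2768, 0.1611]
orientation: [[-0.104, 0.995, -0.001], [0.995, 0.104, 0.001], [0.001, -0.001, -1.0]]
wrist_force: [-0.2, 0.2, -0.6]
opening: 0.0006
```

```bash
python3 look.py f; python3 - <<'E'
from h import *
c=cap('top','t2.png');cv2.imwrite('pics/t2c.png',cv2.resize(c['frame'][180:300,255:400,::-1],None,fx=5,fy=5,interpolation=2))
o=env.get_obs();print(np.round(o['orientation'],3))
E
```

```text
6.4 [ 0.4771 -0.2762  0.1613] [ 0.07  0.79 -0.14]
[[-0.103  0.995 -0.001]
 [ 0.995  0.103  0.001]
 [ 0.001 -0.001 -1.   ]]
```

View pics/t2c.png

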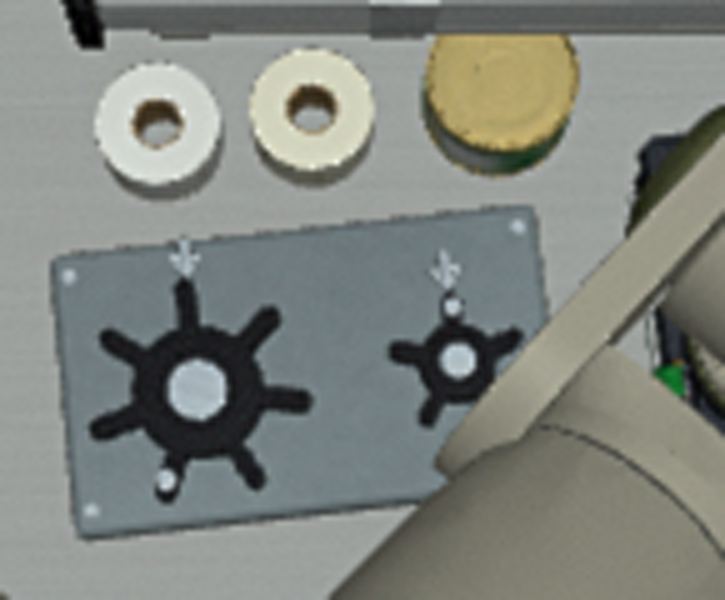

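```bash
python3 - <<'E'
from h import *
c=np.load('pics/top.npz')
P=lambda x,y,z:ray(c,255+(x+.5)/5-.5,180+(y+.5)/5-.5,z)
def q(hubpx,arrow,w,tips,stud,cor):
    hub=P(*hubpx,.048)
    ang=lambda p:np.degrees(np.arctan2((p-hub)[1],(p-hub)[0]))
    w=P(*w,.048);s=P(*stud,.057)
    print('hub',np.round(hub,4),'arrow',ang(P(*arrow,.032)),'yaw',ang(w)+90,'stud',ang(s),np.hypot(*(s-hub)[:2]))
    print([round((ang(P(*t,.048))+5)%(360/7)-5,1) for t in tips])
    k=[P(*x,.028) for x in cor];print(np.round(k,4).tolist(),np.degrees(np.arctan2(*(k[1]-k[0])[:2])), np.degrees(np.arctan2(*(k[2]-k[0])[:2]))+90)
q((203,393),(188,281),(463,361),((180,290),(108,350),(105,446),(183,503),(317,395),(272,310)),(263,466),((72,283),(520,227),(97,518)))
q((197,388),(185,276),(459,360),((184,282),(105,333),(94,433),(262,486),(309,401),(275,312)),(167,483),((69,276),(517,227),(92,511)))
E
```

```text
hub [ 0.4986 -0.0474  0.048 ] arrow 8.192539556239542 yaw 6.625630087233105 stud -141.58025914930857 0.04628683669807735
[np.float64(12.5), np.float64(13.6), np.float64(15.5), np.float64(15.6), np.float64(11.4), np.float64(11.8)]
[[0.5564, 0.0177, 0.028], [0.5824, -0.2013, 0.028], [0.4413, 0.0046, 0.028]] 173.21847621573755 -6.521495841171387
hub [ 0.501  -0.0446  0.048 ] arrow 6.818825570025142 yaw 5.699334873301325 stud 163.78889982471568 0.048279465552750624
[np.float64(7.0), np.float64(7.1), np.float64(10.6), np.float64(7.5), np.float64(5.7), np.float64(5.8)]
[[0.5598, 0.0192, 0.028], [0.5824, -0.1999, 0.028], [0.4447, 0.007, 0.028]] 174.11857210133272 -6.0578227698894125
```

Call:
arm_command(
  deltas=[
    [[0.8,-0.05,0,0,1],[1.6,-0.1,0,0,1],[2.4,-0.15,0,0,1],[3.2,-0.2,0,0,1],[4.0,-0.25,0,0,1],[4.55,-0.29,0.6,0,1],[4.55,-0.29,1.2,0,1],[4.55,-0.29,1.6,0,1]],
  ],
)

```text
time_s: 7.25
tool_pos: [0.4381, -0.0501, 0.0809]
orientation: [[-0.105, 0.994, -0.001], [0.994, 0.105, 0.0], [0.0, -0.001, -1.0]]
wrist_force: [0.7, 0.2, -0.4]
opening: 0.0005
```

Call:
arm_command(
  deltas=[
    [[0,0,0.2,0,1],[0,0,0.4,0,1],[0,0,0.6,0,1],[0,0,0.75,0,1],[0,0,0.88,0,1],[0,0,0.88,0,1]],
  ],
)

```text
time_s: 7.85
tool_pos: [0.4392, -0.0516, 0.0372]
orientation: [[-0.104, 0.995, -0.001], [0.995, 0.104, 0.0], [0.0, -0.001, -1.0]]
wrist_force: [0.5, -0.4, 0.3]
opening: 0.0002
```

```bash
python3 look.py g
```

```text
7.9 [ 0.4393 -0.0517  0.0376] [ 0.06 -0.47 -0.36]
```

View pics/c_g.png

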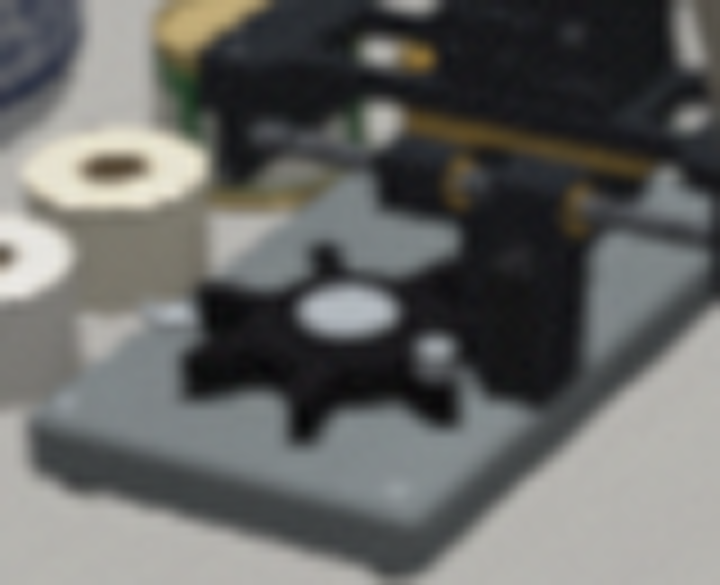

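Call:
arm_command(
  deltas=[
    [[0.033,0,0,0.3,1],[0.065,0.002,0,0.6,1],[0.098,0.004,0,0.9,1],[0.13,0.007,0,1.2,1],[0.162,0.011,0,1.5,1],[0.195,0.015,0,1.8,1],[0.227,0.021,0,2.1,1],[0.259,0.027,0,2.4,1]],
  ],
)

```text
time_s: 8.7
tool_pos: [0.4394, -0.0385, 0.0378]
orientation: [[0.107, 0.994, 0.0], [0.994, -0.107, -0.0], [-0.0, 0.0, -1.0]]
wrist_force: [-0.8, -1.6, 1.2]
opening: 0.0009
```

Call:
arm_command(
  deltas=[
    [[0.022,0,0,0.2,1],[0.043,0.001,0,0.4,1],[0.065,0.002,0,0.6,1],[0.087,0.003,0,0.8,1],[0.108,0.005,0,1.0,1],[0.13,0.007,0,1.2,1],[0.152,0.009,0,1.4,1],[0.173,0.012,0,1.6,1]],
  ],
)

```text
time_s: 9.5
tool_pos: [0.4409, -0.03, 0.0377]
orientation: [[0.244, 0.97, -0.0], [0.97, -0.244, -0.0], [-0.0, -0.0, -1.0]]
wrist_force: [-1.5, -1.3, 0.8]
opening: 0.0004
```

Call:
arm_command(
  deltas=[
    [[0.022,0,0,0.2,1],[0.043,0.001,0,0.4,1],[0.065,0.002,0,0.6,1],[0.087,0.003,0,0.8,1],[0.108,0.005,0,1.0,1],[0.13,0.007,0,1.2,1],[0.152,0.009,0,1.4,1],[0.173,0.012,0,1.6,1]],
  ],
)

```text
time_s: 10.3
tool_pos: [0.4435, -0.0218, 0.0377]
orientation: [[0.377, 0.926, -0.0], [0.926, -0.377, -0.0], [-0.0, -0.0, -1.0]]
wrist_force: [-2.3, -1.5, 0.7]
opening: 0.0004
```

```bash
cat > shift.py <<'E'
from h import *
import sys
a=cv2.imread('pics/s_%s.png'%sys.argv[1]);b=cv2.imread('pics/s_%s.png'%sys.argv[2])
for nm,(x,y,w,h) in dict(leftcorner=(274,250,14,14),bottom=(312,258,20,18)).items():
    t=cv2.resize(a[y:y+h,x:x+w],None,fx=8,fy=8,interpolation=2);s=cv2.resize(b[y-4:y+h+4,x-4:x+w+4],None,fx=8,fy=8,interpolation=2)
    r=cv2.matchTemplate(s,t,cv2.TM_CCOEFF_NORMED);_,m,_,l=cv2.minMaxLoc(r);print(nm,(l[0]-32)/8,(l[1]-32)/8,round(m,3))
E
python3 look.py i; python3 shift.py g i
```

```text
10.35 [ 0.4436 -0.0217  0.0378] [-1.46 -1.68  0.56]
leftcorner 0.0 0.0 0.999
bottom -0.25 0.375 0.954
```

View pics/c_i.png

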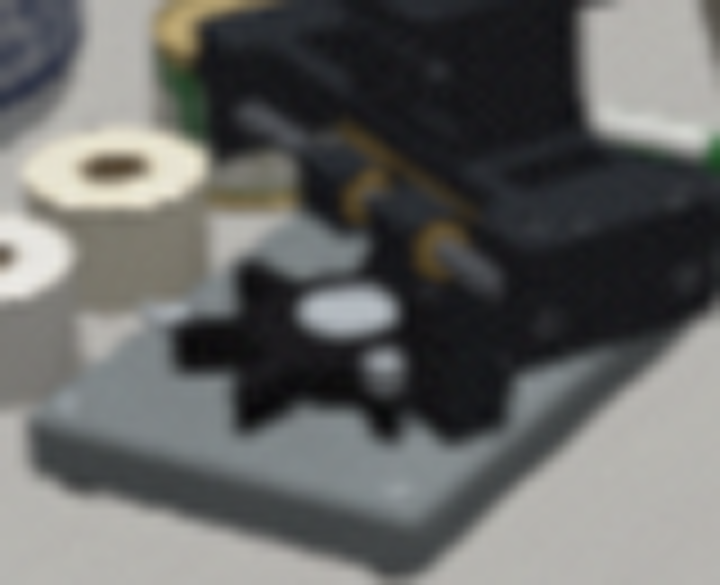

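Call:
arm_command(
  deltas=[
    [[0.022,0,0,0.2,1],[0.043,0.001,0,0.4,1],[0.065,0.002,0,0.6,1],[0.087,0.003,0,0.8,1],[0.087,0.003,0,0.8,1],[0.087,0.003,0,0.8,1]],
  ],
)

```text
time_s: 10.95
tool_pos: [0.4454, -0.0178, 0.0377]
orientation: [[0.439, 0.899, 0.0], [0.899, -0.439, 0.0], [0.0, 0.0, -1.0]]
wrist_force: [-0.6, -1.4, 1.0]
opening: 0.0004
```

```bash
python3 look.py j; python3 shift.py i j
```

```text
11.0 [ 0.4454 -0.0178  0.0378] [-1.7  -1.46  0.62]
leftcorner 0.0 0.0 0.999
bottom -0.375 0.25 0.981
```

View pics/c_j.png

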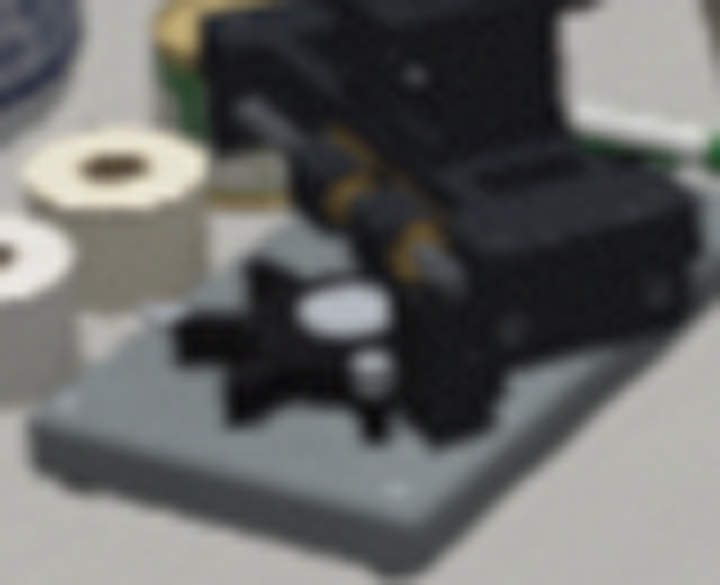

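Call:
arm_command(
  deltas=[
    [[0.022,0,0,0.2,1],[0.043,0.001,0,0.4,1],[0.065,0.002,0,0.6,1],[0.087,0.003,0,0.8,1],[0.087,0.003,0,0.8,1],[0.087,0.003,0,0.8,1]],
  ],
)

```text
time_s: 11.6
tool_pos: [0.4474, -0.014, 0.0378]
orientation: [[0.5, 0.866, 0.0], [0.866, -0.5, 0.0], [0.0, 0.0, -1.0]]
wrist_force: [-0.7, -0.6, -0.8]
opening: 0.0005
```

```bash
python3 look.py k; python3 shift.py i k
```

```text
11.65 [ 0.4474 -0.014   0.0377] [0.17 0.42 0.26]
leftcorner 0.0 0.0 0.999
bottom -0.125 0.25 0.926
```

View pics/c_k.png

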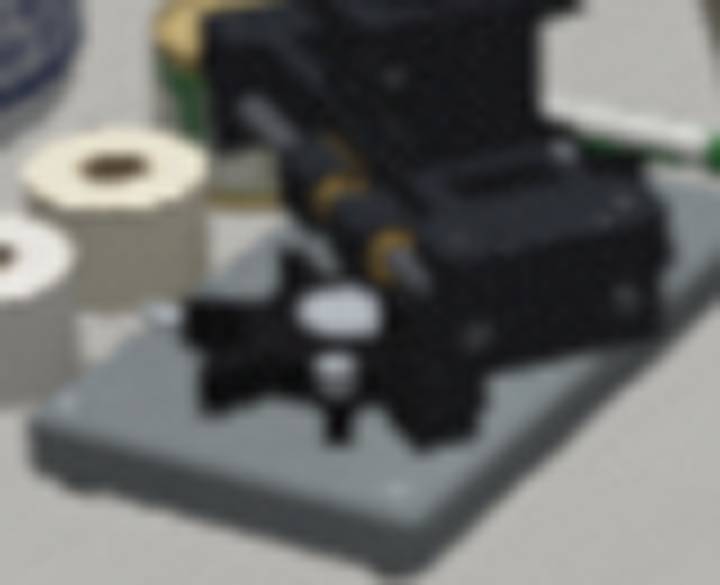

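Call:
arm_command(
  deltas=[
    [[0.033,0,0,0.3,1],[0.065,0.002,0,0.6,1],[0.098,0.004,0,0.9,1],[0.13,0.007,0,1.2,1],[0.162,0.011,0,1.5,1],[0.195,0.015,0,1.8,1],[0.227,0.021,0,2.1,1],[0.227,0.021,0,2.1,1]],
  ],
)

```text
time_s: 12.45
tool_pos: [0.4541, -0.0046, 0.0377]
orientation: [[0.651, 0.759, 0.0], [0.759, -0.651, 0.0], [0.0, 0.0, -1.0]]
wrist_force: [-0.6, 0.4, 0.5]
opening: 0.0004
```

```bash
python3 look.py l; python3 shift.py i l
```

```text
12.5 [ 0.454  -0.0046  0.0378] [ 0.87 -0.75  0.06]
leftcorner 0.0 0.0 0.999
bottom -0.375 0.5 0.894
```

View pics/c_l.png

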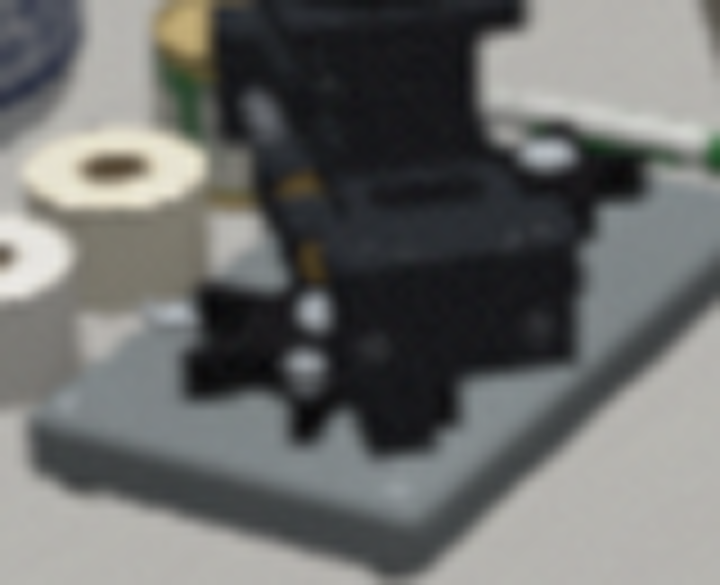

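Call:
arm_command(
  deltas=[
    [[0,0,-0.2,0,1],[0,0,-0.5,0,1],[0,0,-0.8,0,1],[-0.2,0.08,-0.8,-1.6,1],[-0.4,0.16,-0.8,-3.2,1],[-0.6,0.25,-0.8,-4.8,1],[-0.8,0.34,-0.8,-6.4,1],[-0.91,0.387,-0.8,-8,1]],
  ],
)

```text
time_s: 13.3
tool_pos: [0.439, -0.0526, 0.0785]
orientation: [[0.004, 1.0, 0.001], [1.0, -0.004, -0.0], [-0.0, 0.001, -1.0]]
wrist_force: [0.4, 1.1, 0.4]
opening: 0.0005
```

Call:
arm_command(
  deltas=[
    [[0,0,0,-1.3,1],[0,0,0,-1.3,1]],
  ],
)

```text
time_s: 13.5
tool_pos: [0.4391, -0.0521, 0.0784]
orientation: [[-0.104, 0.995, 0.001], [0.995, 0.104, -0.0], [-0.0, 0.001, -1.0]]
wrist_force: [0.3, -0.9, -0.7]
opening: 0.0004
```

```bash
python3 look.py m; python3 shift.py g m
```

```text
13.55 [ 0.4391 -0.052   0.0783] [-0.27 -0.2   0.04]
leftcorner 0.0 0.0 0.999
bottom 0.0 0.0 0.999
```

View pics/c_m.png

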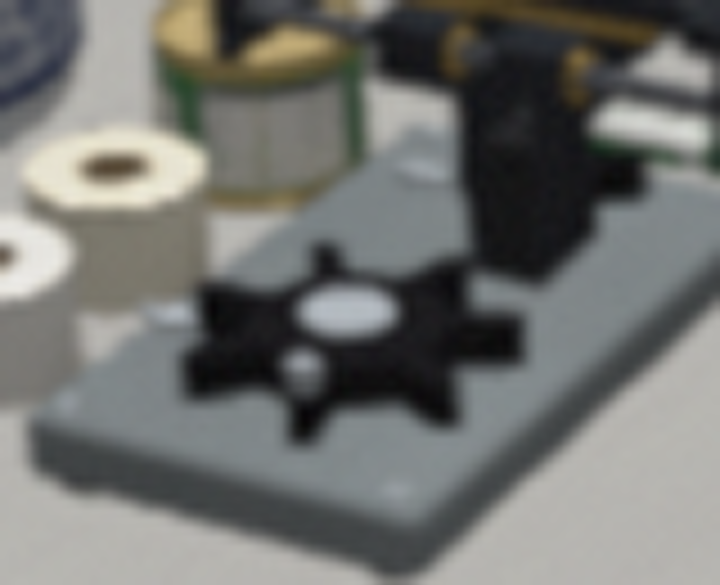

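Call:
arm_command(
  deltas=[
    [[0,0,0.2,0,1],[0,0,0.4,0,1],[0,0,0.55,0,1],[0,0,0.7,0,1],[0,0,0.82,0,1],[0,0,0.82,0,1]],
  ],
)

```text
time_s: 14.15
tool_pos: [0.4388, -0.0517, 0.0359]
orientation: [[-0.104, 0.995, -0.002], [0.995, 0.104, 0.001], [0.001, -0.001, -1.0]]
wrist_force: [-0.1, -0.6, -0.2]
opening: 0.0008
```

Call:
arm_command(
  deltas=[
    [[0.033,0,0,0.3,1],[0.065,0.002,0,0.6,1],[0.098,0.004,0,0.9,1],[0.13,0.007,0,1.2,1],[0.162,0.011,0,1.5,1],[0.195,0.015,0,1.8,1],[0.227,0.021,0,2.1,1],[0.259,0.027,0,2.4,1]],
  ],
)

```text
time_s: 14.95
tool_pos: [0.4391, -0.0388, 0.0368]
orientation: [[0.107, 0.994, 0.0], [0.994, -0.107, -0.0], [-0.0, 0.0, -1.0]]
wrist_force: [-0.8, -0.6, 0.4]
opening: 0.0002
```

Call:
arm_command(
  deltas=[
    [[0.022,0,0,0.2,1],[0.043,0.001,0,0.4,1],[0.065,0.002,0,0.6,1],[0.087,0.003,0,0.8,1],[0.108,0.005,0,1.0,1],[0.13,0.007,0,1.2,1],[0.152,0.009,0,1.4,1],[0.173,0.012,0,1.6,1]],
  ],
)

```text
time_s: 15.75
tool_pos: [0.4406, -0.0302, 0.0368]
orientation: [[0.244, 0.97, -0.0], [0.97, -0.244, 0.0], [-0.0, -0.0, -1.0]]
wrist_force: [-1.0, -1.0, -0.0]
opening: 0.0006
```

Call:
arm_command(
  deltas=[
    [[0.022,0,0,0.2,1],[0.043,0.001,0,0.4,1],[0.065,0.002,0,0.6,1],[0.087,0.003,0,0.8,1],[0.108,0.005,0,1.0,1],[0.13,0.007,0,1.2,1],[0.152,0.009,0,1.4,1],[0.173,0.012,0,1.6,1]],
  ],
)

```text
time_s: 16.55
tool_pos: [0.4432, -0.022, 0.0367]
orientation: [[0.377, 0.926, -0.0], [0.926, -0.377, 0.0], [-0.0, -0.0, -1.0]]
wrist_force: [-1.3, -2.7, 1.7]
opening: 0.0005
```

```bash
python3 look.py n; python3 shift.py m n
```

```text
16.6 [ 0.4433 -0.0219  0.0367] [-1.54 -1.37  0.64]
leftcorner 0.0 0.0 0.999
bottom -0.25 0.375 0.941
```

View pics/c_n.png

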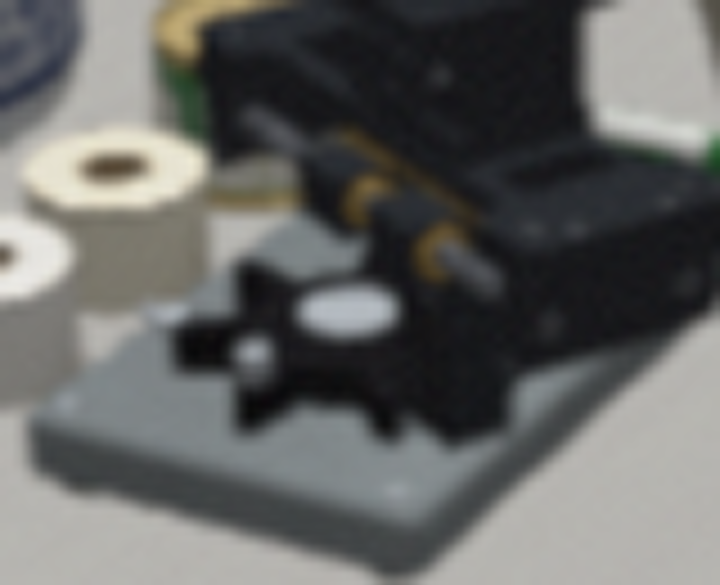

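Same state as at this stage of the last click; continue the same way.

Call:
arm_command(
  deltas=[
    [[0.022,0,0,0.2,1],[0.043,0.001,0,0.4,1],[0.065,0.002,0,0.6,1],[0.087,0.003,0,0.8,1],[0.087,0.003,0,0.8,1],[0.087,0.003,0,0.8,1]],
  ],
)

```text
time_s: 17.2
tool_pos: [0.4451, -0.018, 0.0367]
orientation: [[0.439, 0.899, 0.0], [0.899, -0.439, 0.0], [0.0, 0.0, -1.0]]
wrist_force: [-1.7, -0.3, 0.3]
opening: 0.0001
```

Call:
arm_command(
  deltas=[
    [[0.022,0,0,0.2,1],[0.043,0.001,0,0.4,1],[0.065,0.002,0,0.6,1],[0.087,0.003,0,0.8,1],[0.087,0.003,0,0.8,1],[0.087,0.003,0,0.8,1]],
  ],
)

```text
time_s: 17.8
tool_pos: [0.4472, -0.0142, 0.0368]
orientation: [[0.5, 0.866, 0.0], [0.866, -0.5, -0.0], [0.0, 0.0, -1.0]]
wrist_force: [-0.1, -0.8, 0.2]
opening: 0.0004
```

Call:
arm_command(
  deltas=[
    [[0.033,0,0,0.3,1],[0.065,0.002,0,0.6,1],[0.098,0.004,0,0.9,1],[0.13,0.007,0,1.2,1],[0.162,0.011,0,1.5,1],[0.195,0.015,0,1.8,1],[0.227,0.021,0,2.1,1],[0.227,0.021,0,2.1,1]],
  ],
)

```text
time_s: 18.6
tool_pos: [0.4538, -0.0048, 0.0368]
orientation: [[0.651, 0.759, 0.0], [0.759, -0.651, -0.0], [0.0, 0.0, -1.0]]
wrist_force: [0.1, 0.3, -0.6]
opening: 0.0007
```

```bash
python3 look.py o; python3 shift.py l o
```

```text
18.65 [ 0.4537 -0.0049  0.0367] [ 0.37 -0.4  -0.41]
leftcorner 0.0 0.0 0.999
bottom 0.0 0.125 0.997
```

View pics/c_o.png

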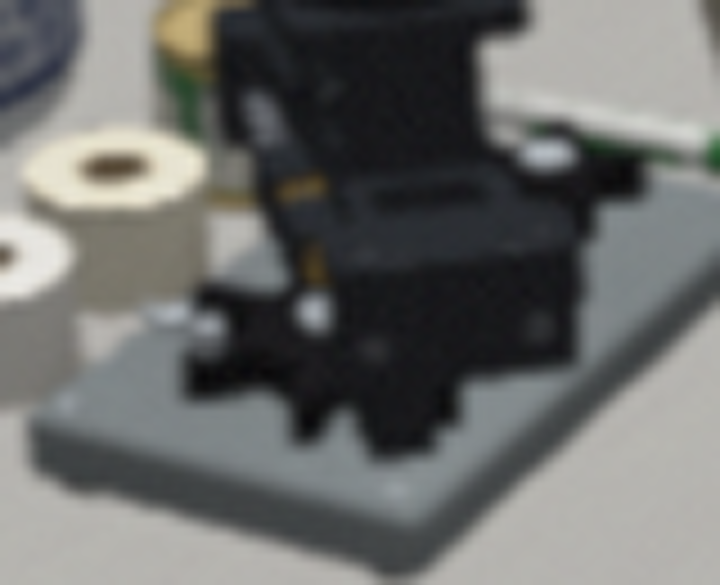

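Call:
arm_command(
  deltas=[
    [[0,0,-0.2,0,1],[0,0,-0.5,0,1],[0,0,-0.8,0,1],[-0.2,0.08,-0.8,-1.6,1],[-0.4,0.16,-0.8,-3.2,1],[-0.6,0.25,-0.8,-4.8,1],[-0.8,0.34,-0.8,-6.4,1],[-0.91,0.387,-0.8,-8,1]],
  ],
)

```text
time_s: 19.45
tool_pos: [0.4387, -0.0528, 0.0775]
orientation: [[0.004, 1.0, 0.001], [1.0, -0.004, -0.0], [-0.0, 0.001, -1.0]]
wrist_force: [-0.2, -0.3, 0.2]
opening: 0.0004
```

Call:
arm_command(
  deltas=[
    [[0,0,0,-1.3,1],[0,0,0,-1.3,1]],
  ],
)

```text
time_s: 19.65
tool_pos: [0.4388, -0.0523, 0.0774]
orientation: [[-0.104, 0.995, 0.001], [0.995, 0.104, -0.0], [-0.0, 0.001, -1.0]]
wrist_force: [0.0, 0.2, -0.3]
opening: 0.0005
```

```bash
python3 look.py p; python3 shift.py m p
```

```text
19.7 [ 0.4388 -0.0522  0.0773] [ 0.71 -0.41  0.47]
leftcorner 0.0 0.0 0.999
bottom 0.0 0.0 0.999
```

View pics/c_p.png

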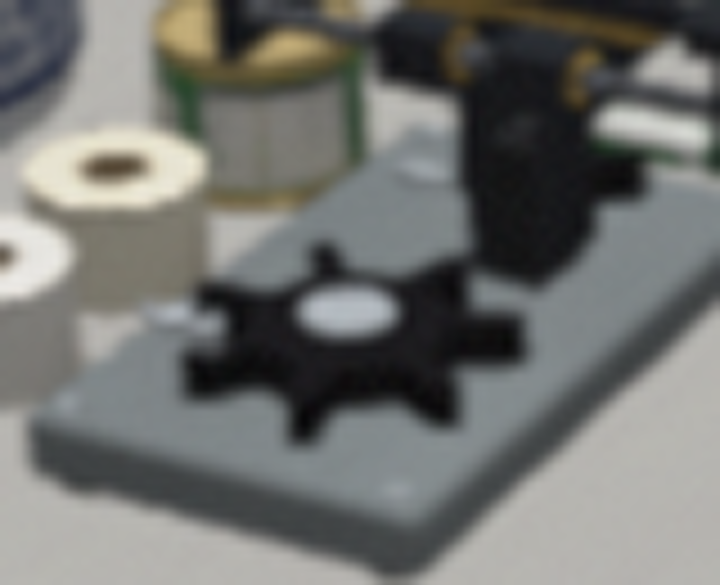

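Call:
arm_command(
  deltas=[
    [[0,0,0.2,0,1],[0,0,0.4,0,1],[0,0,0.55,0,1],[0,0,0.7,0,1],[0,0,0.81,0,1],[0,0,0.81,0,1]],
  ],
)

```text
time_s: 20.3
tool_pos: [0.4385, -0.052, 0.0355]
orientation: [[-0.104, 0.995, -0.001], [0.995, 0.104, 0.001], [0.001, -0.001, -1.0]]
wrist_force: [1.3, -0.5, -0.1]
opening: 0.0008
```

Call:
arm_command(
  deltas=[
    [[0.033,0,0,0.3,1],[0.065,0.002,0,0.6,1],[0.098,0.004,0,0.9,1],[0.13,0.007,0,1.2,1],[0.162,0.011,0,1.5,1],[0.195,0.015,0,1.8,1],[0.227,0.021,0,2.1,1],[0.259,0.027,0,2.4,1]],
  ],
)

```text
time_s: 21.1
tool_pos: [0.4388, -0.039, 0.0363]
orientation: [[0.107, 0.994, 0.0], [0.994, -0.107, -0.0], [-0.0, 0.0, -1.0]]
wrist_force: [-1.1, -0.3, 0.7]
opening: 0.0006
```

Call:
arm_command(
  deltas=[
    [[0.022,0,0,0.2,1],[0.043,0.001,0,0.4,1],[0.065,0.002,0,0.6,1],[0.087,0.003,0,0.8,1],[0.108,0.005,0,1.0,1],[0.13,0.007,0,1.2,1],[0.152,0.009,0,1.4,1],[0.173,0.012,0,1.6,1]],
  ],
)

```text
time_s: 21.9
tool_pos: [0.4403, -0.0304, 0.0362]
orientation: [[0.244, 0.97, -0.0], [0.97, -0.244, 0.0], [-0.0, -0.0, -1.0]]
wrist_force: [-1.3, -1.5, 0.7]
opening: 0.0003
```

Call:
arm_command(
  deltas=[
    [[0.022,0,0,0.2,1],[0.043,0.001,0,0.4,1],[0.065,0.002,0,0.6,1],[0.087,0.003,0,0.8,1],[0.108,0.005,0,1.0,1],[0.13,0.007,0,1.2,1],[0.152,0.009,0,1.4,1],[0.173,0.012,0,1.6,1]],
  ],
)

```text
time_s: 22.7
tool_pos: [0.4429, -0.0222, 0.0362]
orientation: [[0.377, 0.926, -0.0], [0.926, -0.377, 0.0], [-0.0, -0.0, -1.0]]
wrist_force: [-2.3, -0.3, 0.5]
opening: 0.0009
```

Call:
arm_command(
  deltas=[
    [[0.022,0,0,0.2,1],[0.043,0.001,0,0.4,1],[0.065,0.002,0,0.6,1],[0.087,0.003,0,0.8,1],[0.087,0.003,0,0.8,1],[0.087,0.003,0,0.8,1]],
  ],
)

```text
time_s: 23.3
tool_pos: [0.4449, -0.0183, 0.0363]
orientation: [[0.439, 0.899, 0.0], [0.899, -0.439, 0.0], [0.0, 0.0, -1.0]]
wrist_force: [-1.8, -0.0, 0.3]
opening: 0.0004
```

Call:
arm_command(
  deltas=[
    [[0.022,0,0,0.2,1],[0.043,0.001,0,0.4,1],[0.065,0.002,0,0.6,1],[0.087,0.003,0,0.8,1],[0.087,0.003,0,0.8,1],[0.087,0.003,0,0.8,1]],
  ],
)

```text
time_s: 23.9
tool_pos: [0.447, -0.0144, 0.0363]
orientation: [[0.5, 0.866, 0.0], [0.866, -0.5, -0.0], [0.0, 0.0, -1.0]]
wrist_force: [0.4, -0.4, 0.5]
opening: 0.0004
```

```bash
python3 look.py q; python3 shift.py k q
```

```text
23.95 [ 0.4469 -0.0145  0.0363] [-0.66 -0.46  0.39]
leftcorner 0.0 0.0 0.999
bottom 0.0 0.125 0.994
```

View pics/c_q.png

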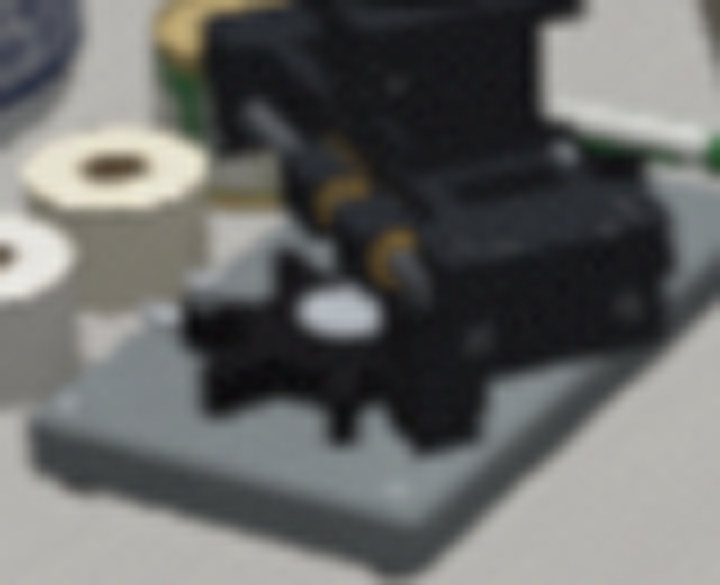

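Call:
arm_command(
  deltas=[
    [[0.033,0,0,0.3,1],[0.065,0.002,0,0.6,1],[0.098,0.004,0,0.9,1],[0.13,0.007,0,1.2,1],[0.162,0.011,0,1.5,1],[0.195,0.015,0,1.8,1],[0.227,0.021,0,2.1,1],[0.227,0.021,0,2.1,1]],
  ],
)

```text
time_s: 24.75
tool_pos: [0.4535, -0.005, 0.0363]
orientation: [[0.651, 0.759, 0.0], [0.759, -0.651, -0.0], [0.0, 0.0, -1.0]]
wrist_force: [-0.2, -0.3, -0.1]
opening: 0.0005
```

Call:
arm_command(
  deltas=[
    [[0,0,0,0,1],[0,0,-0.2,0,1],[0,0,-0.5,0,1],[0,0,-1.0,0,1],[0,0,-1.7,0,1],[-0.5,0.3,-2.4,-1.2,1],[-1.2,0.75,-2.5,-2.6,1],[-2,1.25,-2.5,-4,1]],
  ],
)

```text
time_s: 25.55
tool_pos: [0.4362, -0.1219, 0.1635]
orientation: [[0.347, 0.938, 0.004], [0.938, -0.347, -0.002], [-0.001, 0.004, -1.0]]
wrist_force: [0.8, 0.2, -0.2]
opening: 0.0007
```

Call:
arm_command(
  deltas=[
    [[-0.8,0.2,0,-1.4,1],[-1.6,0.4,0,-2.8,1],[-2.4,0.6,0,-4.2,1],[-3.2,0.8,0,-5.4,1],[-4.0,1.0,0,-5.4,1],[-4.0,1.0,0,-5.4,1],[-4.0,1.0,0,-5.4,1],[-4.0,1.0,0,-5.4,1]],
  ],
)

```text
time_s: 26.35
tool_pos: [0.4122, -0.3245, 0.1616]
orientation: [[-0.111, 0.994, -0.0], [0.994, 0.111, 0.0], [0.0, -0.0, -1.0]]
wrist_force: [0.3, 0.4, 0.1]
opening: 0.0002
```

```bash
python3 look.py r; python3 shift.py m r; python3 - <<'E'
from h import *
c=cap('top','t3.png');cv2.imwrite('pics/t3c.png',cv2.resize(c['frame'][180:300,255:400,::-1],None,fx=5,fy=5,interpolation=2))
E
```

```text
26.4 [ 0.4124 -0.3243  0.1616] [-0.2  -0.07  0.23]
leftcorner 0.0 0.0 0.999
bottom 0.0 0.0 0.999
```

View pics/t3c.png

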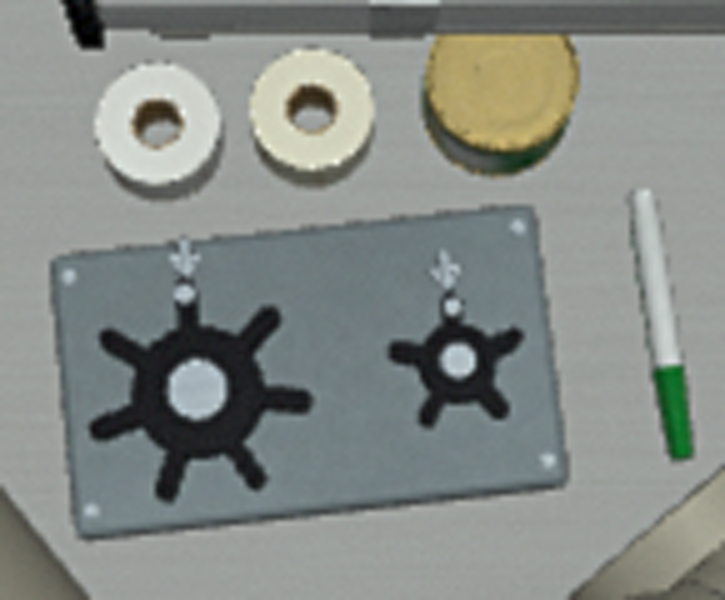

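View pics/c_r.png

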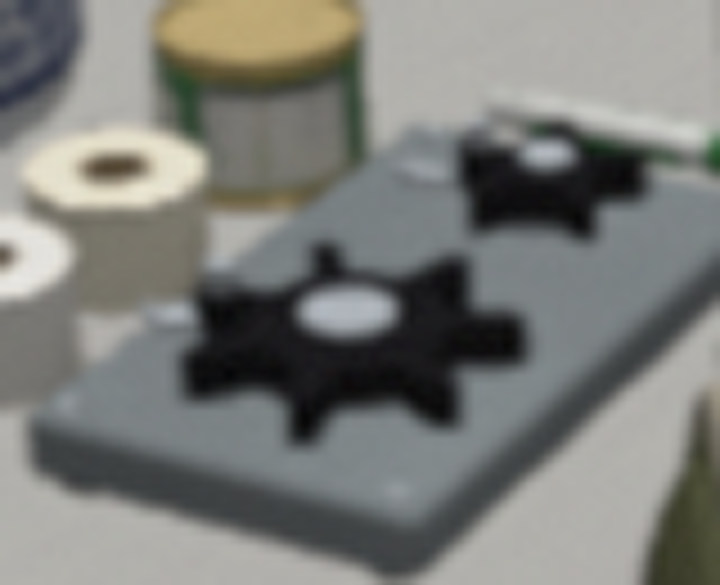

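The top view shows the large wheel's stud (185,293) right at the arrow (185,268). The small wheel's stud is still at its own arrow and the bystanders have not moved. The hand is clear and still.

```bash
python3 -c "
from rig import env
print(env.get_obs()['time_s']);print(env.close_job())"
```

```text
26.45
the job is handed in; nothing more can be done
None
```

The large wheel's stud now stands at its arrow. It started four clicks short, and I pushed it round clockwise one click at a time with the shut fingertips, without running past. I handed the job in at 26.45 s.

**Last checks:** in the final top and scene pictures, the small wheel's stud is still at its own arrow. The two rolls, the tin and the marker are where they were. I did not check the pad, timer and jar up close, but the hand did not go near them at working height. The hand is about 0.28 m from the large wheel, at 0.16 m height. Wrist force readings stayed around 3 N, though they are only taken at the end of each move.

**What did not go cleanly:** the block slid about 3 to 4 mm and turned about 1° during the first click, because I pushed too fast (about 30°/s). I did the other three clicks at about 10°/s, and the block showed no movement in the pictures. I did not move it back.

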